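# Nip up the cam screw of the press nest

### The arm

A 6-joint arm with a two-finger parallel gripper is mounted at the origin on a cart in front of the work surface, level with it; the furniture and walls round the work are solid. World frame = base frame: x ahead of the robot, y to its left, z up, the work surface at z = 0. Lengths are in mm, angles in rad, forces in N, time in s.
With the tool pointing down it reaches from about 300 to 775 mm from the base axis. Payload 14.6 kg.
Tool frame: the origin (TCP) lies at the centre of the arm's flange, where the gripper is bolted on; the fingertips stand 173 mm ahead of it and the grasp point (between the pads) lies 155 mm ahead of it; x points along the fingers, z is the direction in which the jaws open and shut, and the axes are right-handed (so a half turn about x gives the same grasp; the last joint's range is limited). The gripper opens to 85 mm and grips with 20 to 120 N. Pads are 22 mm wide; open, the fingers measure 114 mm over their backs; the gripper's body (76 mm by 85 mm) begins 54 mm behind the grasp point. The pads swing forward as they close: fully open they stand 13 mm farther back than shut.
Start: joints at [-1.223, 0.3, 1.521, -0, 1.321, -0.067], TCP at [221.646, -503.352, 404.681] pointing down, gripper open.
Joint ranges: [-3.03, 3.03], [-0.79, 2.21], [0.23, 2.52], [-1.04, 4.18], [0, 3.07], [-2.55, 2.55]. Speed limits (rad/s): [2.22, 2.22, 2.57, 3.14, 3.14, 3.14].

### API

Orientations are given as a unit quaternion [x, y, z, w].
In Python, from rig import ctrl, capture, finder gives the robot as it stands. The module is installed in compiled form; this text tells all that it offers.
- The arm moves only by the shell command python3 -m pendant 'ROWS'. ROWS is JSON, a list of rows, each a list of 7 numbers: the turn, a rotation vector about the world's x, y, z in rad, then the shift along the world's x, y, z in m, then the closure, from 0 (fully open) to 1 (shut). A call has 1 to 10 rows; each row is the pose to reach, as a shift and turn from the pose commanded when the call began; what a row does not reach only later rows make up. A row lasts 1/10 s, in which the tool goes at most 50 mm and 8.59 degrees, less where a joint would pass 70% of its speed; a pose out of reach is approached as far as the arm can. A call with a gripper value outside its range is refused whole. The fingers move at their own pace and stop on an object; the grip force is fixed at half the most. Time passes only in rows, so rows that repeat a pose let the fingers close. It gives the time, the measured TCP pose, the force and the opening at its end, in the units of the state.
- ctrl.get_obs(): the state, without advancing time (a new reading comes with each control period).
- capture(name): name is "scene" or "top"; returns a dict with "frame" (420x560x3 uint8, red, green, blue), "depth" (420x560 float32, mm along the optical axis (not along the pixel's ray), 0 where there is no reading), "camera_matrix" (3x3 intrinsics, pixels), "R" (3x3) and "t" (3): a world point X has camera coordinates R X + t. Camera axes: x right, y down, z forward; pixel columns grow to the right and rows downward; lengths in mm; the calibration is good to about 2 mm. A picture is of the moment at which its call begins.
- ctrl.close_job(): hands the job in, once; it reports no verdict.
Trained networks look in a picture, given as the dict that the camera call returned (one of the last four; its "shot" number tells which), for a name from the list of things; names that differ only in an ending like _2 or _b are one class to them, and where a whole thing is asked for, a point or a joint stands for the part that bears it (a point fixed in the world has none). Each returns a list of dicts, best first, with "confidence" (0 to 1); they miss things now and then, are a little off and sometimes report something else, mostly with a low value. They report only what shows in the picture. A call takes as long as a camera call. They do not tell look-alikes from the thing itself.
- finder.search_frame(picture, label): "bbox" ([left, top, width, height] in pixels, round what is visible of it).
- finder.silhouettes(picture, label): "mask" (420x560 bool, what is visible of it) and "bbox" ([left, top, width, height] in pixels, round what is visible of it).
- finder.mark_of(picture, label): "xy" ([column, row] in pixels: a listed point, or the origin of a listed thing).
The state is a dict: "t": time; "joint_pos": joint angles; "joint_velocities": joint speeds; "joint_efforts": joint torques, N m; "ee_pos": TCP position; "tool_rot": TCP orientation; "force": force on the tool from outside, world axes, zero at the start; "wrist_torque": the same for the moment, N m; "gripper_width": finger opening in mm.
Only numpy, scipy, OpenCV 4.12 (cv2) and the standard library are available. Lean on these libraries where they do the work, as an engineer would, in place of code of your own. Each camera call takes 0.05 s, during which the arm holds its last target. There are 200 camera calls.

### The job

Set the jaw of the lid-press nest to the sample tub: take the big flat driver out of its wooden block, seat its blade fully in the slot of the brass screw and, keeping it seated, turn the screw clockwise until the jaw has pushed the tub against the two pins and holds it snugly, without crushing it. Touch the nest and tub only with the driver, do not lean hard on the screw, stand the driver back in its hole and leave everything else where it is.

Things in the scene. Friction and masses are not known exactly. Their poses are not given: they have to be found in the camera images.
- driver: flat screwdriver, 167 mm long, 130 g. Origin: middle of the blade's edge (the tip); +z runs up the shank to the handle, x along the blade's 14 mm width, y across its 2.2 mm thickness. Shank 8 mm across; a round dark steel collar 25 mm wide spans z = 72 to 80 mm. It stands upright in the wooden block, the collar resting on the block's top.
- driver_grip (a point): point on the driver's axis where it is best held, 130 mm above the tip, axes as the driver's. The handle is dark green-grey, hexagonal, 26 mm across its flats, from 80 to 167 mm above the tip. Two flats face +y and -y, the others follow every 60 degrees.
- block_hole (a point): centre of the mouth of the driver's hole, on top of the wooden tool block (60 x 110 mm, 80 mm high). The hole is round, 18 mm wide, 74 mm deep. Two short steel punches stick up 14 mm, 36 mm either side of it along y.
- nest: fixed aluminium nest plate, 188 x 116 mm, 12 mm thick. Origin on the table under the place of the tub's centre; +x runs from the screw (at x = -88.4 mm, y = 0) through the jaw and the tub to the two steel stop pins. z is up.
- screw_slot (a point): middle of the top face of the slotted brass screw head (24 mm wide), on its upright axis, 30.5 mm above the table; x lies along the slot, z up; turns with the screw. Slot 3.4 mm wide (5.8 mm at its chamfered mouth), 5 mm deep, open at both ends. Fully seated, the blade's edge touches the slot's floor, 5 mm below this point.
- cam_screw (a joint): angle of the brass screw, rad; grows as it is turned clockwise seen from above, stop at 2.0. Its spiral cam moves the jaw 5 mm per radian towards the tub. It turns with a steady drag of 0.13 to 0.14 N m and stays where it is left. Once the jaw bears on the tub each newton of grip adds 0.005 N m; 12 N is right, 0.06 N m over the drag.
- jaw: sliding jaw, steel with a black face 40 mm wide, top 54 mm above the table. Origin on the plate's top, at the nest's origin when the screw reads 0; moves along the nest's x. The pins' setting and the tub's play differ each time, so it grips after 0.2 to 1.4 rad of turning, which must be felt. Grip then climbs about 15 N per 0.1 rad; above 30 N the tub is crushed.
- sample_tub: open pink tub of set gel, 96 mm across, 55 mm high, 0.235 kg, standing loose on the nest plate (top 12 mm above the table) between jaw and pins with 1 to 5 mm of play. Origin under its centre.
- tub_02: bystander: open pink tub of gel left of the nest
- lid_a: bystander: pink lid lying behind the block, 98 mm across, 16 mm high
- tub_lid_4: bystander: pink lid lying to the right of the block, 98 mm across, 16 mm high
- brush: bystander: flat brush with a wooden handle, 190 x 20 x 11 mm, lying in front of the block; origin under its middle
There are look-alikes about, which are no part of the job. Leave any pink look-alike of the driver alone.

How it is judged:
By the outcome, as a careful person would: the job done as asked, in the order asked, and still so for the second after the job is handed in, with the robot touching nothing.
It also fails if it takes over 72 s, if anything falls off the work surface, if the arm or the gripper's body presses on something with over 40 N, if the wrist force passes 120 N, or if a joint passes its speed limit or range.

## Working session

There is one attempt and no reset: what is moved stays moved. The work goes in short steps, Python scripts to look and compute and a shell command to move; the robot and the scene stay as the last step left them, time stands still between calls to the robot, and variables do not carry over. Pictures are saved under pics/ and viewed, about 8 in all and at most 12, crops included, and the job is handed in when it is done.

```bash
mkdir -p pics
cat > h.py <<'E'
import numpy as np, cv2
from rig import ctrl, capture, finder
def ray(p,xy,z):
    K,R,t=[np.array(p[k],float) for k in("camera_matrix","R","t")]
    d=R.T@np.linalg.inv(K)@np.array([xy[0],xy[1],1.]); c=-R.T@t.ravel()
    return c+d*(z-c[2])/d[2]
def cloud(p):
    K,R,t=[np.array(p[k],float) for k in("camera_matrix","R","t")]
    v,u=np.mgrid[:420,:560]; D=p["depth"].astype(float)
    c=np.stack([u,v,np.ones_like(u)],-1)@np.linalg.inv(K).T*D[...,None]
    return (c-t.ravel())@R
def proj(p,X):
    K,R,t=[np.array(p[k],float) for k in("camera_matrix","R","t")]
    c=K@(R@np.array(X,float)+t.ravel()); return c[:2]/c[2]
E
python3 - <<'E'
from h import *
o=ctrl.get_obs(); print({k:np.round(v,3) for k,v in o.items()})
ims=[]
for n in("top","scene"):
    p=capture(n); P=cloud(p); ims.append(p["frame"])
    print(n,np.round(-np.array(p["R"]).T@np.array(p["t"]).ravel()))
    for l,z in(("driver",None),("driver_grip",130),("block_hole",80),("screw_slot",30.5),("nest",0),("jaw",12),("sample_tub",12),("tub_02",0),("lid_a",0),("brush",0)):
        for r in finder.mark_of(p,l)[:3]:
            x=r["xy"]; i,j=int(round(x[1])),int(round(x[0]))
            print(l,np.round(x,1),round(r["confidence"],2),np.round(ray(p,x,z if z is not None else 8),0), 'depthpt',np.round(P[min(max(i,0),419),min(max(j,0),559)],0))
for n,im in zip(("top","scene"),ims): cv2.imwrite(f"pics/{n}0.png",cv2.cvtColor(cv2.resize(im,(800,600)),cv2.COLOR_RGB2BGR))
E
```

```text
{'t': np.float64(0.0), 'joint_pos': array([-1.223,  0.3  ,  1.522, -0.   ,  1.321, -0.067]), 'joint_velocities': array([0.001, 0.   , 0.   , 0.001, 0.001, 0.   ]), 'joint_efforts': array([-2.0000e-03, -5.4350e+01, -3.6179e+01, -0.0000e+00,  4.0000e-03,
       -0.0000e+00]), 'ee_pos': array([ 221.628, -503.326,  404.107]), 'tool_rot': array([ 0.387,  0.593, -0.386,  0.592]), 'force': array([ 0.386, -0.54 , -0.448]), 'wrist_torque': array([-0.019, -0.019, -0.006]), 'gripper_width': np.float64(85.752)}
top [ 385.  -64. 1031.]
driver [403.2 269.5] 0.65 [ 389. -362.    8.] depthpt [ 388. -357.   23.]
driver [371.8 229.3] 0.62 [ 493. -286.    8.] depthpt [ 486. -270.   83.]
driver_grip [386.2 224.9] 0.69 [ 490. -293.  130.] depthpt [ 484. -281.  174.]
driver_grip [419.7 268.9] 0.57 [ 390. -363.  130.] depthpt [ 389. -352.  166.]
block_hole [380.9 230.2] 0.57 [ 483. -292.   80.] depthpt [ 477. -278.  142.]
screw_slot [241.  233.4] 0.66 [483.  50.  30.] depthpt [484.  50.  31.]
sample_tub [210.6 229. ] 0.68 [497. 131.  12.] depthpt [493. 123.  48.]
tub_02 [135.8 251.4] 0.87 [442. 327.   0.] 
[... 367 characters left out ...]
9] 0.87 [ 490. -289.  130.] depthpt [ 483. -299.  147.]
driver_grip [310.8 331.8] 0.83 [ 411. -393.  130.] depthpt [ 406. -399.  144.]
screw_slot [238.5 194.4] 0.65 [483.  90.  30.] depthpt [475.  74.  50.]
screw_slot [245.2 201.4] 0.49 [487.  58.  30.] depthpt [488.  63.  27.]
screw_slot [396.2 276.6] 0.36 [ 687. -320.   31.] depthpt [ 696. -313.   15.]
nest [238.8 191.9] 0.65 [499. 127.   0.] depthpt [478.  74.  56.]
jaw [232.9 185. ] 0.51 [491. 148.  12.] depthpt [472.  97.  64.]
sample_tub [237.7 189.4] 0.86 [496. 126.  12.] depthpt [479.  82.  59.]
tub_02 [200.1 158.5] 0.73 [458. 307.   0.] depthpt [449. 278.  28.]
lid_a [394.7 278.9] 0.92 [ 698. -308.    0.] depthpt [ 688. -318.   19.]
```

View pics/top0.png

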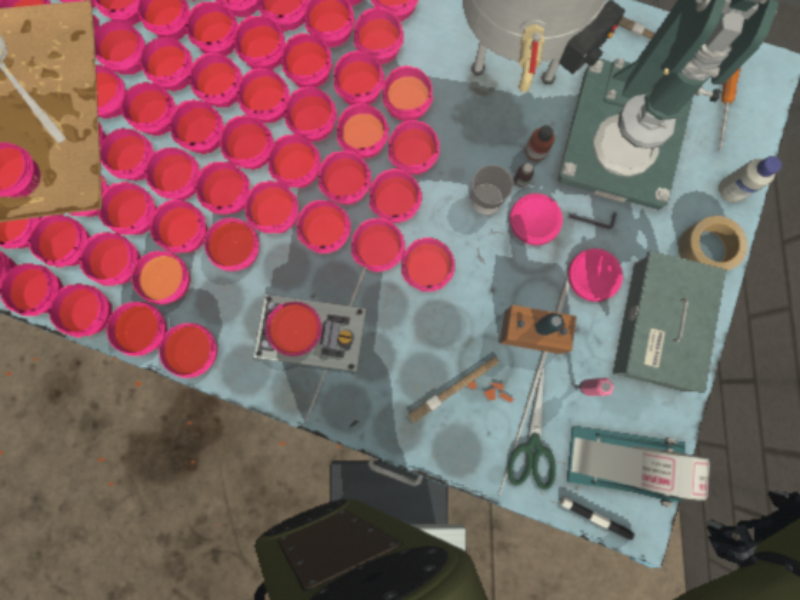

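View pics/scene0.png

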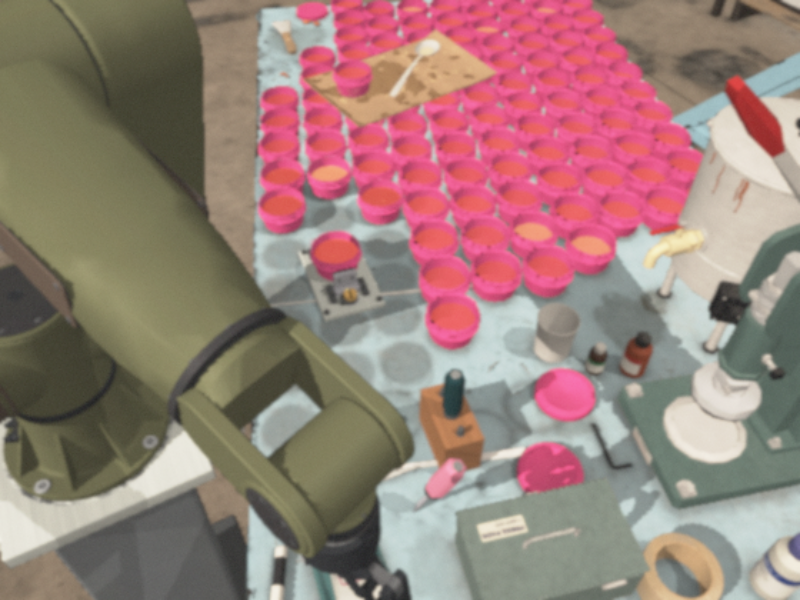

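Run:
```python
from h import *
T=capture("top");S=capture("scene")
print(np.array(T["camera_matrix"])[0,0])
def crop(p,X,w):
    u,v=proj(p,X).astype(int); h=w*3//4
    return cv2.resize(p["frame"][v-h//2:v+h//2,u-w//2:u+w//2],(400,300),interpolation=cv2.INTER_CUBIC)
a=np.vstack([np.hstack([crop(T,(485,-290,120),70),crop(S,(470,-310,100),100)]),np.hstack([crop(T,(488,75,30),60),crop(S,(488,75,30),60)])])
cv2.imwrite("pics/crop1.png",a[...,::-1])
for n,p in(("top",T),("scene",S)):
    P=cloud(p)
    print(n,[np.round(q,1) for q in (proj(p,(485,-290,167)),proj(p,(484,51,30.5)))])
    m=(abs(P[...,0]-485)<45)&(abs(P[...,1]+290)<60)
    hi=m&(P[...,2]>155)&(P[...,2]<178); q=P[hi]
    print("handle top",hi.sum(),np.median(q,0),q.min(0),q.max(0))
    b=m&(abs(P[...,2]-80)<5); q=P[b]
    print("block",len(q),cv2.minAreaRect(q[:,:2].astype(np.float32)),np.median(q[:,2]))
    m=(abs(P[...,0]-488)<80)&(abs(P[...,1]-100)<130)
    b=m&(abs(P[...,2]-12)<4); q=P[b]
    print("plate",len(q),cv2.minAreaRect(q[:,:2].astype(np.float32)),np.median(q[:,2]))
    for l in("screw_slot","driver_grip","jaw","nest","sample_tub"):
        for r in finder.silhouettes(p,l)[:2]:
            mm=r["mask"]; print(l,round(r["confidence"],2),r["bbox"],mm.sum(),np.round(np.median(P[mm],0),1),cv2.minAreaRect(P[mm][:,:2].astype(np.float32)))
```

```text
395.949501298064
top [array([389.1, 225.1]), array([240.6, 233.1])]
handle top 139 [ 484.57976048 -285.02563593  172.96045   ] [ 472.32174058 -300.04942996  155.67034188] [ 498.79621253 -274.11428974  177.63050185]
block 884 ((486.4037780761719, -288.04327392578125), (110.61261749267578, 60.846099853515625), 79.15231323242188) 79.84773230034546
plate 1300 ((488.84906005859375, 114.50048065185547), (188.3193359375, 115.88166809082031), 81.44097137451172) 12.531957250492493
screw_slot 0.67 [352.5, 213.5, 50.0, 33.0] 1194 [ 478.2 -273.2   79.2] ((470.44512939453125, -198.79312133789062), (106.66275024414062, 300.7245788574219), 12.688212394714355)
driver_grip 0.85 [392.3, 209.4, 37.6, 59.4] 494 [ 490.4 -384.6   23.2] ((420.79998779296875, -261.3660888671875), (101.4403076171875, 388.36639404296875), 24.80068016052246)
driver_grip 0.65 [374.9, 220.1, 21.2, 13.8] 182 [ 482.6 -281.5  170.1] ((484.2025451660156, -286.27227783203125), (26.07584571838379, 23.206226348876953), 87.33597564697266)
jaw 0.54 [221.7, 225.6, 18.5, 20.5] 224 [482.   74.5  39.2] ((431.8778076171875, 21.135719299316406
[... 1149 characters left out ...]
, 36.764556884765625), 55.368934631347656)
driver_grip 0.66 [299.9, 332.2, 71.4, 18.3] 606 [ 494.9 -392.8   24.6] ((299.50927734375, -535.7865600585938), (558.7020874023438, 141.0889129638672), 40.976802825927734)
jaw 0.57 [234.0, 186.9, 18.8, 22.9] 245 [485.8  72.9  37.4] ((303.014892578125, -338.8432922363281), (928.5372314453125, 47.06801986694336), 65.89252471923828)
nest 0.63 [212.7, 178.1, 58.6, 48.2] 1542 [473.9  65.8  13.8] ((360.26953125, -303.32745361328125), (1030.894775390625, 141.3014678955078), 72.13096618652344)
sample_tub 0.78 [219.6, 163.8, 37.2, 33.3] 881 [494.9 137.5  49.7] ((304.404541015625, -286.59051513671875), (1024.497802734375, 93.62262725830078), 65.53434753417969)
```

View pics/crop1.png

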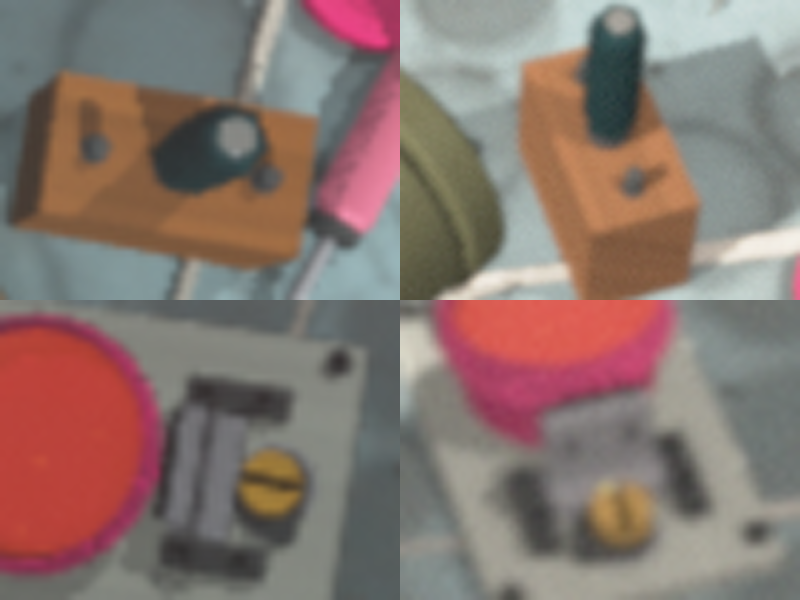

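```bash
cat >> h.py <<'E'
def tri(ps,xs):
    A=[];b=[]
    for p,x in zip(ps,xs):
        a=ray(p,x,0);c=ray(p,x,100);d=(c-a)/np.linalg.norm(c-a);M=np.eye(3)-np.outer(d,d)
        A.append(M);b.append(M@a)
    return np.linalg.lstsq(np.vstack(A),np.hstack(b),rcond=None)[0]
def avg(n,k):
    L=[capture(n) for _ in range(k)]; p=dict(L[-1]); p["f"]=np.mean([q["frame"].astype(float) for q in L],0); return p
def brass(p,c=(484,51,30.5),w=9):
    f=p["f"]; u,v=proj(p,c); u,v=int(u),int(v)
    g=f[v-w:v+w+1,u-w:u+w+1]; wt=np.clip((g[...,0]-g[...,2]-25),0,40)/40
    yy,xx=np.mgrid[v-w:v+w+1,u-w:u+w+1]
    hull=cv2.convexHull(np.argwhere(wt>.5)[:,::-1].astype(np.int32)); (ec,es,ea)=cv2.fitEllipse(hull)
    return (np.array([u-w+ec[0],v-w+ec[1]]),es,g)
def slot(p,xy,z=30.5,R=9):
    # rectify head to world axes at 0.25 mm, dark line angle
    f=p["f"].mean(2).astype(np.float32); c=ray(p,xy,z)
    s=np.arange(-R,R+.1,.25); X,Y=np.meshgrid(s,s,indexing='ij')
    uv=np.array([[proj(p,(c[0]+a,c[1]+b,z)) for b in s] for a in s]).astype(np.float32)
    I=cv2.remap(f,uv[...,0],uv[...,1],cv2.INTER_CUBIC)
    best=[]
    for a in np.deg2rad(np.arange(0,180,1)):
        for o in np.arange(-2.5,2.6,.5):
            d=-X*np.sin(a)+Y*np.cos(a)-o; r=np.hypot(X,Y)<R
            best.append((I[(abs(d)<1.5)&r].mean()-I[(abs(d)>2.5)&r].mean(),np.rad2deg(a),o))
    return c,sorted(best)[:4]
E
python3 - <<'E'
from h import *
from scipy.spatial.transform import Rotation as Ro
o=ctrl.get_obs(); M=Ro.from_quat(o["tool_rot"]).as_matrix(); print(M.round(3), o["t"])
T=avg("top",4);S=avg("scene",4)
bt,et,g=brass(T);bs,es,_=brass(S); print(bt,et,bs,es,tri([T,S],[bt,bs]),ray(T,bt,30.5),ray(S,bs,30.5))
print(slot(T,bt)); print(slot(S,bs))
# grey end cap of handle
caps=[]
for p in(T,S):
    u,v=proj(p,(485,-290,175)).astype(int); w=7
    g=p["f"][v-w:v+w+1,u-w:u+w+1]; wt=np.clip(g[...,0]-95,0,60)*(abs(g[...,0]-g[...,2])<35)
    print(g[...,0].astype(int)[::2,::2])
    n,l,st,ce=cv2.connectedComponentsWithStats((wt>10).astype(np.uint8)); k=1+np.argmin([np.hypot(*(c-w)) for c in ce[1:]]) 
    caps.append(ce[k]+[u-w,v-w]); print(st[k],caps[-1])
print("cap",tri([T,S],caps),ray(T,caps[0],175),ray(S,caps[1],175))
E
```

```text
[[-0.     0.915  0.403]
 [ 0.     0.403 -0.915]
 [-1.    -0.    -0.   ]] 1.7
[241.17196751 235.49479485] (8.866144180297852, 9.333976745605469) [244.73773766 205.76428127] (8.816258430480957, 9.495969772338867) [479.69724146  49.68977427  25.41048782] [477.84436356  49.60452014  30.5       ] [479.21158775  44.77303955  30.5       ]
(array([477.84436356,  49.60452014,  30.5       ]), [(np.float32(-39.752426), np.float64(78.0), np.float64(-0.5)), (np.float32(-39.740128), np.float64(77.0), np.float64(-0.5)), (np.float32(-39.682693), np.float64(79.0), np.float64(-0.5)), (np.float32(-39.65519), np.float64(77.0), np.float64(-1.0))])
(array([479.21158775,  44.77303955,  30.5       ]), [(np.float32(-22.454933), np.float64(73.0), np.float64(-1.0)), (np.float32(-22.44448), np.float64(72.0), np.float64(-1.0)), (np.float32(-22.42733), np.float64(74.0), np.float64(-0.5)), (np.float32(-22.425331), np.float64(74.0), np.float64(-1.0))])
[[116 118 110 101 130 124 126 131]
 [109  90  78  90 124 130 131 134]
 [ 50  50  72  99  74 112 155 154]
 [ 49  61 131 133 127  85 155 158]
 [ 48  68 130 134 132  71 140 159]
 [ 48  53  90 135  95  64 120 150]
 [ 49  50  52  58  58  78 107 146]
 [ 49  49  52  68  82  66  88 122]]
[ 4  5  6  6 31] [389.29032258 224.29032258]
[[196 197 199 199 198 198 200 201]
 [197 198 195 183 181 186 195 199]
 [196 190 162 131 149 142 149 189]
 [191 145 103 151 166 162 129 166]
 [175  93  75 139 166 155 111 127]
 [163  72  54  85 114  96  61  86]
 [158  65  51  55  54  52  44  76]
 [143  58  45  46  48  45  40  86]]
[  0   0  15  14 145] [316.7862069  259.54482759]
cap [ 485.03137558 -286.62614925  181.36206804] [ 485.85321667 -288.32674028  175.        ] [ 487.81572429 -282.63490446  175.        ]
```

```bash
python3 -m pendant '[[0,0,0.05,0.04,0.03,0,0],[0,0,0.1,0.08,0.06,0,0],[0,0,0.15,0.115,0.09,0,0],[0,0,0.22,0.15,0.12,0,0],[0,0,0.3,0.19,0.15,0,0],[0,0,0.38,0.23,0.18,0,0],[0,0,0.436,0.264,0.215,0,0],[0,0,0.436,0.264,0.215,-0.03,0],[0,0,0.436,0.264,0.215,-0.07,0],[0,0,0.436,0.264,0.215,-0.111,0]]'
python3 -m pendant '[[0,0,0,0,0,0,0],[0,0,0,0,0,0,0]]'
```

```text
t: 3.1
ee_pos: [485.8, -287.9, 292.8]
tool_rot: [0.249, 0.661, -0.249, 0.662]
force: [0.4, -1.1, -0.9]
gripper_width: 85.4
t: 3.3
ee_pos: [485.9, -288.6, 294.7]
tool_rot: [0.249, 0.662, -0.249, 0.662]
force: [0.2, -0.5, 0.5]
gripper_width: 85.0
```

```bash
python3 -m pendant '[[0,0,0,0,0,0,0.4],[0,0,0,0,0,0,0.6],[0,0,0,0,0,0,0.8],[0,0,0,0,0,0,1],[0,0,0,0,0,0,1],[0,0,0,0,0,0,1],[0,0,0,0,0,0,1],[0,0,0,0,0,0,1]]'
python3 - <<'E'
from h import *
o=ctrl.get_obs(); print(o["force"].round(2),o["wrist_torque"].round(3),o["gripper_width"])
E
```

```text
t: 4.1
ee_pos: [485.8, -288.5, 294.7]
tool_rot: [0.249, 0.661, -0.249, 0.662]
force: [0.1, 0.1, 6.7]
gripper_width: 28.2
[0.08 0.12 6.68] [ 0.149  0.193 -0.023] 28.159654566860535
```

```bash
python3 -m pendant '[[0,0,0,0,0,0.01,1],[0,0,0,0,0,0.03,1],[0,0,0,0,0,0.06,1],[0,0,0,0,0,0.1,1],[0,0,0,0,0,0.13,1],[0,0,0,0,0,0.13,1],[0,0,0,0,0,0.13,1]]'
python3 - <<'E'
from h import *
T=avg("top",2);S=avg("scene",2)
o=ctrl.get_obs(); print(o["t"],o["force"].round(2),o["wrist_torque"].round(3),o["gripper_width"],o["joint_pos"].round(3))
g=o["ee_pos"]; print(g)
def crop(p,X,w):
    u,v=proj(p,X).astype(int); h=w*3//4
    return cv2.resize(p["frame"][v-h//2:v+h//2,u-w//2:u+w//2],(400,300),interpolation=cv2.INTER_CUBIC)
X=(g[0],g[1],g[2]-155-90)
cv2.imwrite("pics/held.png",np.hstack([crop(T,X,70),crop(S,X,70)])[...,::-1])
E
```

```text
t: 4.8
ee_pos: [485.5, -288.2, 424.0]
tool_rot: [0.249, 0.662, -0.249, 0.662]
force: [0.2, -0.4, -2.3]
gripper_width: 27.7
5.0 [-0.17  0.94 -0.95] [ 0.041 -0.002 -0.013] 27.81533803425552 [-0.601  0.32   1.453  0.     1.371  0.119]
[ 485.62481647 -288.3721766   422.51421933]
```

View pics/held.png

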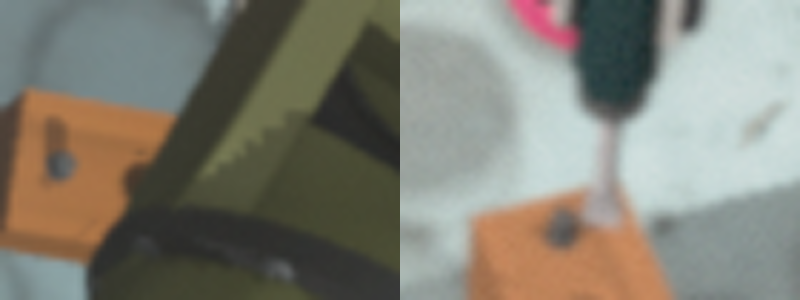

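```bash
cat >> h.py <<'E'
def blade(k=2,L=285):
    o=ctrl.get_obs(); tip=o["ee_pos"]-[0,0,L]; out=[]
    for _ in range(k):
        p=capture("scene"); P=cloud(p); C=-np.array(p["R"]).T@np.array(p["t"]).ravel()
        a=tip-C; az=np.arctan2(a[1],a[0]); s=np.array([-np.sin(az),np.cos(az),0])
        d=P-tip; m=(np.hypot(d[...,0],d[...,1])<22)&(d[...,2]>-10)&(d[...,2]<60)
        rows=[]
        for h in range(-8,60,4):
            q=m&(d[...,2]>=h)&(d[...,2]<h+4); n=max(1,len(np.unique(np.argwhere(q)[:,0])))
            x=(d[q]@s); rows.append((h,round(q.sum()/n,1),round(float(x.mean()),1) if len(x) else None))
        out.append(rows)
    print("t",o["t"],"yaw(j1-j6)",round(np.rad2deg(o["joint_pos"][0]-o["joint_pos"][5]),1),"az",round(np.rad2deg(az),1),"w",o["gripper_width"].round(2),"mm/px",np.linalg.norm(a)/p["camera_matrix"][0][0],tip.round(1))
    for r in zip(*out): print(r)
    return p,tip
E
python3 -c "
from h import *
p,tip=blade(); u,v=proj(p,tip+[0,0,20]).astype(int)
print((p['depth'][v-14:v+16,u-9:u+10]).astype(int))"
```

```text
Traceback (most recent call last):
  File "h.py", line 52, in blade
    print("t",o["t"],"yaw(j1-j6)",round(np.rad2deg(o["joint_pos"][0]-o["joint_pos"][5]),1),"az",round(np.rad2deg(az),1),"w",o["gripper_width"].round(2),"mm/px",np.linalg.norm(a)/p["camera_matrix"][0][0],tip.round(1))
                                                                                                                            ^^^^^^^^^^^^^^^^^^^^^^^^
AttributeError: 'float' object has no attribute 'round'
```

```bash
sed -i 's/o\["gripper_width"\].round(2)/round(float(o["gripper_width"]),2)/' h.py
python3 -c "
from h import *
p,tip=blade(); u,v=proj(p,tip+[0,0,20]).astype(int)
print(u,v);print((p['depth'][v-14:v+16,u-9:u+10]).astype(int))"
```

```text
t 5.1 yaw(j1-j6) -41.3 az 54.1 w 27.96 mm/px 2.0553864673982263 [ 485.7 -288.4  137.8]
((-8, np.float64(0.0), None), (-8, np.float64(0.0), None))
((-4, np.float64(1.0), -3.5), (-4, np.float64(1.0), 0.6))
((0, np.float64(3.3), -3.3), (0, np.float64(4.0), -3.1))
((4, np.float64(2.0), -1.4), (4, np.float64(3.0), -4.1))
((8, np.float64(2.7), -3.8), (8, np.float64(5.0), -2.9))
((12, np.float64(2.5), -3.1), (12, np.float64(2.0), -1.7))
((16, np.float64(2.5), -2.1), (16, np.float64(3.0), -2.2))
((20, np.float64(1.7), -1.8), (20, np.float64(1.0), -0.9))
((24, np.float64(3.0), -2.7), (24, np.float64(2.5), -3.7))
((28, np.float64(2.0), -3.1), (28, np.float64(3.0), -2.8))
((32, np.float64(2.5), -1.9), (32, np.float64(2.0), -3.5))
((36, np.float64(2.0), -1.9), (36, np.float64(2.0), -2.3))
((40, np.float64(1.5), -2.4), (40, np.float64(2.5), -1.9))
((44, np.float64(1.7), -1.2), (44, np.float64(1.5), -0.8))
((48, np.float64(1.7), -1.8), (48, np.float64(2.3), -1.8))
((52, np.float64(1.7), -1.1), (52, np.float64(3.0), -1.6))
((56, np.float64(1.7), -1.8), (56, np.float64(3.0), -2.6))
316 267
[[1212 12
[... 2291 characters left out ...]
 [1068 1065 1061 1061 1059 1063 1064 1069 1069 1065 1067 1068 1068 1066
  1068 1065 1064 1064 1067]
 [1062 1064 1066 1063 1068 1065 1067 1061 1065 1067 1067 1068 1066 1062
  1062 1065 1061 1066 1064]
 [1062 1062 1064 1065 1062 1065 1061 1064 1064 1063 1066 1061 1066 1065
  1061 1066 1064 1062 1064]
 [1060 1060 1062 1061 1062 1057 1062 1067 1058 1060 1058 1060 1061 1060
  1060 1064 1058 1066 1062]
 [1056 1060 1060 1062 1060 1057 1061 1060 1059 1060 1057 1059 1062 1063
  1058 1064 1060 1056 1059]
 [1057 1057 1059 1056 1055 1059 1056 1059 1058 1058 1057 1059 1056 1057
  1059 1055 1057 1060 1059]
 [1059 1053 1056 1054 1060 1057 1057 1054 1052 1054 1054 1055 1054 1057
  1057    0 1057 1056 1059]]
```

```bash
python3 -m pendant '[[0,0,0.14,0,0.02,0,1],[0,0,0.28,0,0.05,0,1],[0,0,0.42,0,0.09,0,1],[0,0,0.56,0,0.13,0,1],[0,0,0.70,0,0.17,0,1],[0,0,0.84,0,0.21,0,1],[0,0,0.98,0,0.25,0,1],[0,0,1.12,-0.004,0.29,0,1],[0,0,1.26,-0.004,0.32,0,1],[0,0,1.4,-0.004,0.338,0,1]]'
python3 -m pendant '[[0,0,0.14,0,0,-0.01,1],[0,0,0.28,0,0,-0.02,1],[0,0,0.42,0,0,-0.03,1],[0,0,0.56,0,0,-0.04,1],[0,0,0.7,0,0,-0.05,1],[0,0,0.84,0,0,-0.05,1],[0,0,0.98,0,0,-0.05,1],[0,0,1.03,0,0,-0.05,1],[0,0,1.03,0,0,-0.05,1]]'
python3 -c "
from h import *
p,tip=blade(1); u,v=proj(p,tip+[0,0,20]).astype(int)
print(u,v,proj(p,tip),p['camera_matrix'][0][0]);print((p['depth'][v-12:v+16,u-9:u+10]).astype(int))
im=p['frame'][v-30:v+45,u-50:u+50]; cv2.imwrite('pics/above.png',cv2.resize(im,(800,600),interpolation=cv2.INTER_CUBIC)[...,::-1]); print(u-50,v-30)
o=ctrl.get_obs();print(o['force'],o['wrist_torque'])"
```

```text
t: 6.2
ee_pos: [481.3, 51.7, 423.7]
tool_rot: [-0.238, 0.666, 0.238, 0.666]
force: [1.9, 0.9, -1.3]
gripper_width: 28.1
t: 7.1
ee_pos: [481.6, 49.6, 373.6]
tool_rot: [-0.534, 0.464, 0.534, 0.464]
force: [0.3, -0.1, -0.9]
gripper_width: 27.8
t 7.1 yaw(j1-j6) 98.0 az 67.1 w 27.77 mm/px 2.5224018576129033 [481.6  49.6  88.6]
((-8, np.float64(0.0), None),)
((-4, np.float64(1.0), 0.4),)
((0, np.float64(1.0), -3.2),)
((4, np.float64(1.3), -0.4),)
((8, np.float64(1.0), -1.1),)
((12, np.float64(1.7), -2.3),)
((16, np.float64(1.3), -2.2),)
((20, np.float64(1.7), -0.8),)
((24, np.float64(1.5), -1.1),)
((28, np.float64(2.0), 0.4),)
((32, np.float64(2.0), -2.9),)
((36, np.float64(3.0), 0.1),)
((40, np.float64(2.5), -0.2),)
((44, np.float64(2.0), -0.4),)
((48, np.float64(1.5), 0.2),)
((52, np.float64(1.3), -0.7),)
((56, np.float64(1.5), -1.8),)
243 182 [243.71403528 188.28495896] 494.0733098836137
[[1350 1352 1354 1353 1350 1345 1349 1347 1184 1182 1196 1343 1351 1345
  1347 1339 1331 1325 1417]
 [1346 1342 1348 1346 1346 1347 1346 1346 1196 1199 1198 1348 1345 1347
  1343 1341 1338 1324 1423]
 [
[... 1982 characters left out ...]
1341 1341 1344]
 [1280 1283 1280 1282 1279 1279 1276 1285 1284 1285 1289 1292 1287 1289
  1288 1290 1340 1339 1342]
 [1278 1279 1272 1281 1283 1281 1287 1283 1290 1289 1287 1294 1292 1293
  1295 1291 1299 1339 1339]
 [1275 1281 1280 1282 1286 1284 1281 1292 1286 1293 1292 1295 1286 1297
  1299 1296 1306 1318 1307]
 [1282 1282 1289 1285 1289 1285 1284 1290 1293 1291 1291 1296 1298 1299
  1303 1303 1302 1317 1308]
 [1288 1283 1288 1283 1286 1284 1293 1290 1294 1301 1297 1299 1303 1301
  1302 1306 1307 1316 1313]
 [1287 1285 1295 1291 1296 1290 1295 1296 1291 1296 1305 1298 1302 1303
  1303 1306 1307 1307 1310]]
193 152
[ 0.14049342 -0.34687918 -1.19965553] [ 0.01098422 -0.02585524  0.00143589]
```

View pics/above.png

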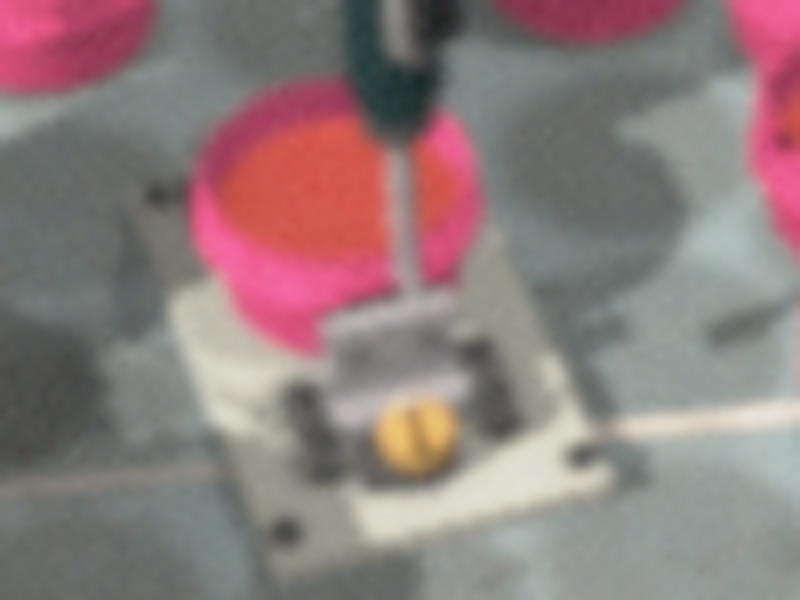

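```bash
cat >> h.py <<'E'
def fitblade(k=3,L=285,top=10):
    o=ctrl.get_obs(); tip=o["ee_pos"]-[0,0,L]
    ps=[capture("scene") for _ in range(k)]; p=dict(ps[-1]); p["f"]=np.mean([q["frame"].astype(float) for q in ps],0)
    D=np.median([q["depth"] for q in ps],0); p["depth"]=D
    P=cloud(p); d=P-tip; m=(np.hypot(d[...,0],d[...,1])<20)&(d[...,2]>-6)&(d[...,2]<top)
    q=P[m]; c=q.mean(0); w,V=np.linalg.eigh(np.cov((q-c)[:,:2].T)); a=np.rad2deg(np.arctan2(V[1,1],V[0,1]))%180
    mid=(q[:,:2].min(0)+q[:,:2].max(0))/2
    print("yaw",round(np.rad2deg(o["joint_pos"][0]-o["joint_pos"][5]),1),"n",m.sum(),"blade ang",round(a,1),"sd",np.sqrt(w).round(1),"c",c.round(1),"mid",mid.round(1),"tipcmd",tip.round(1),"zmin",q[:,2].min().round(1))
    return p,tip,c,a
E
python3 -c "
from h import *
p,tip,c,a=fitblade(4)
bs,es,g=brass(p,(480,50,30.5)); print('brass',bs,es,ray(p,bs,30.5)); print(slot(p,bs,R=8)); 
P=cloud(p); f=p['f']; u,v=bs.astype(int)
m=np.zeros((420,560),bool); m[v-9:v+10,u-9:u+10]=(g[...,0]-g[...,2]>40) if g.shape[0]==19 else 0
m=(f[...,0]-f[...,2]>40); m[:v-9]=0;m[v+9:]=0;m[:,:u-9]=0;m[:,u+9:]=0
q=P[m]; q=q[(q[:,2]>26)&(q[:,2]<35)]; print('top face',len(q),np.median(q,0),q.mean(0),(np.percentile(q,3,0)+np.percentile(q,97,0))/2)
c=f[v-9:v+9,u-9:u+9]; cv2.imwrite('pics/slotS.png',cv2.resize(c.astype(np.uint8),(400,400),interpolation=cv2.INTER_CUBIC)[...,::-1]); print(u-9,v-9)
"
```

```text
yaw 97.9 n 9 blade ang 97.0 sd [0.2 4. ] c [482.4  49.   93.2] mid [482.4  49.1] tipcmd [481.6  49.6  88.6] zmin 89.1
brass [244.63777733 205.75466251] (9.075973510742188, 10.488983154296875) [478.99822743  44.926343    30.5       ]
(array([478.99822743,  44.926343  ,  30.5       ]), [(np.float32(-28.578827), np.float64(76.0), np.float64(-0.5)), (np.float32(-28.550995), np.float64(75.0), np.float64(-0.5)), (np.float32(-28.533493), np.float64(74.0), np.float64(-0.5)), (np.float32(-28.513657), np.float64(77.0), np.float64(-0.5))])
top face 53 [482.52383533  46.5108255   30.36094758] [481.61689085  47.13945722  29.94193904] [481.49884972  47.37210121  29.29316696]
235 196
```

View pics/slotS.png

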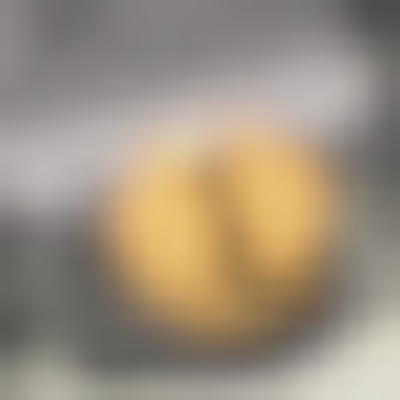

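```bash
cat > meas.py <<'E'
from h import *
import pickle,sys,os
o=ctrl.get_obs(); tip=o["ee_pos"]-[0,0,285]
ps=[capture("scene") for _ in range(3)]; p=dict(ps[-1]); p["depth"]=np.median([q["depth"] for q in ps],0)
P=cloud(p); d=P-tip; m=(np.hypot(d[...,0],d[...,1])<30)&(d[...,2]>-25)&(d[...,2]<60)
# blade by range: nearer than 25mm behind tip
R,t=np.array(p["R"]),np.array(p["t"]).ravel(); zt=(R@tip+t)[2]
u,v=proj(p,tip).astype(int)
W=p["depth"][v-14:v+9,u-12:u+13]; mask=(W>0)&(W<zt+22)
yaw=np.rad2deg(o["joint_pos"][0]-o["joint_pos"][5])
L=pickle.load(open("m.pkl","rb")) if os.path.exists("m.pkl") else []
L.append(dict(tip=tip,yaw=yaw,mask=mask,u0=u-12,v0=v-14,K=p["camera_matrix"],R=R,t=t)); pickle.dump(L,open("m.pkl","wb"))
def cov(r,ang,off,H=8):
    a=np.deg2rad(ang); ex=np.array([np.cos(a),np.sin(a),0]); ey=np.array([-ex[1],ex[0],0])
    pr=dict(camera_matrix=r["K"],R=r["R"],t=r["t"])
    c=np.array([proj(pr,r["tip"]+sx*7*ex+sy*1.1*ey+[0,0,z]) for sx in(-1,1) for sy in(-1,1) for z in(0,H)])+off-[r["u0"]-.5,r["v0"]-.5]
    h=cv2.convexHull((c*8).astype(np.int32)); I=np.zeros((23*8,25*8),np.uint8); cv2.fillConvexPoly(I,h,1)
    vt=proj(pr,r["tip"]+[0,0,H])[1]+off[1]-r["v0"]
    return I.reshape(23,8,25,8).mean((1,3)),int(np.ceil(vt))+1
def cost(r,ang):
    b=(9e9,)
    for du in np.arange(-2.5,2.6,.25):
        for dv in np.arange(-2,2.1,.5):
            C,r0=cov(r,ang,np.array([du,dv])); e=((C[r0:]-r["mask"][r0:])**2).sum()+(0.02*(du*du+dv*dv))
            if e<b[0]: b=(e,du,dv)
    return b
tot={}
for rel in range(-90,90,6):
    tot[rel]=[cost(r,r["yaw"]+rel) for r in L]
for rel,b in sorted(tot.items(),key=lambda k:sum(x[0] for x in k[1]))[:7]: print("blade=yaw+",rel,[tuple(np.round(x,2)) for x in b])
print(round(yaw,1),tip.round(1)); print('\n'.join(''.join('#' if x else '.' for x in r) for r in mask[6:]))
E
python3 meas.py
python3 -m pendant '[[0,0,-0.14,0,0,0,1],[0,0,-0.28,0,0,0,1],[0,0,-0.4,0,0,0,1],[0,0,-0.4,0,0,0,1],[0,0,-0.4,0,0,0,1]]'
python3 meas.py
python3 -m pendant '[[0,0,-0.14,0,0,0,1],[0,0,-0.28,0,0,0,1],[0,0,-0.4,0,0,0,1],[0,0,-0.4,0,0,0,1],[0,0,-0.4,0,0,0,1]]'
python3 meas.py
```

```text
blade=yaw+ 0 [(np.float64(0.15), np.float64(0.0), np.float64(-0.5))]
blade=yaw+ -6 [(np.float64(0.24), np.float64(0.25), np.float64(-0.5))]
blade=yaw+ -12 [(np.float64(0.58), np.float64(0.25), np.float64(-0.5))]
blade=yaw+ 6 [(np.float64(0.62), np.float64(0.0), np.float64(-0.5))]
blade=yaw+ 12 [(np.float64(1.09), np.float64(-0.25), np.float64(-0.5))]
blade=yaw+ -18 [(np.float64(1.2), np.float64(1.0), np.float64(0.5))]
blade=yaw+ -36 [(np.float64(1.26), np.float64(1.0), np.float64(0.5))]
97.9 [481.6  49.7  88.7]
...........####..........
...........####..........
............###..........
............###..........
............###..........
............###..........
............###..........
............###..........
.............##..........
..............#..........
.........................
.........................
.........................
.........................
.........................
.........................
.........................
t: 8.0
ee_pos: [481.6, 49.6, 373.7]
tool_rot: [-0.432, 0.56, 0.432, 0.56]
force: [0.7, 0.6, -1.1]
gripper_width: 27.8
blade=yaw+ 0 [(np.float
[... 2488 characters left out ...]
oat64(1.57), np.float64(1.25), np.float64(-0.5))]
blade=yaw+ 18 [(np.float64(1.66), np.float64(-0.25), np.float64(-0.5)), (np.float64(2.45), np.float64(-0.25), np.float64(-0.5)), (np.float64(0.88), np.float64(0.25), np.float64(0.5))]
52.4 [481.6  49.6  88.7]
............###..........
............###..........
............###..........
............###..........
............###..........
............###..........
.............##..........
.............##..........
.............#...........
.............#...........
.........................
.........................
.........................
.........................
.........................
.........................
.........................
```

```bash
python3 -m pendant '[[0,0,0,0,-0.01,0.03,1],[0,0,0,0,-0.04,0.05,1],[0,0,0,0,-0.08,0.05,1],[0,0,0,0,-0.13,0.05,1],[0,0,0,0.004,-0.18,0.05,1],[0,0,0,0.004,-0.23,0.05,1],[0,0,0,0.004,-0.28,0.05,1],[0,0,0,0.004,-0.32,0.05,1],[0,0,0,0.004,-0.338,0.05,1],[0,0,0,0.004,-0.338,0.05,1]]'
python3 -m pendant '[[0,0,0,0,0,-0.01,1],[0,0,0,0,0,-0.035,1],[0,0,0,0,0,-0.055,1],[0,0,0,0,0,-0.07,1],[0,0,0,0,0,-0.085,1]]'
python3 -c "
from h import *
o=ctrl.get_obs();print(o['force'].round(2),o['wrist_torque'].round(3))"
```

```text
t: 9.8
ee_pos: [485.4, -290.1, 423.1]
tool_rot: [-0.31, 0.636, 0.311, 0.635]
force: [0.1, 0.8, -2.1]
gripper_width: 28.1
t: 10.3
ee_pos: [485.9, -286.8, 338.0]
tool_rot: [-0.312, 0.635, 0.311, 0.635]
force: [-0.8, -2.1, 1.4]
gripper_width: 27.5
[-0.83 -2.09  1.39] [-0.7    0.102 -0.053]
```

```bash
python3 -m pendant '[[0,0,0,0,0,-0.015,1],[0,0,0,0,0,-0.028,1],[0,0,0,0,0,-0.038,1],[0,0,0,0,0,-0.043,1],[0,0,0,0,0,-0.043,1]]'
python3 -m pendant '[[0,0,0,0,0,0,0.8],[0,0,0,0,0,0,0.5],[0,0,0,0,0,0,0],[0,0,0,0,0,0,0],[0,0,-0.14,0,0,0,0],[0,0,-0.28,0,0,0,0],[0,0,-0.42,0,0,0,0],[0,0,-0.524,0,0,0,0],[0,0,-0.524,0,0,0,0]]'
python3 -m pendant '[[0,0,0,0,0,0,0.4],[0,0,0,0,0,0,0.6],[0,0,0,0,0,0,0.8],[0,0,0,0,0,0,1],[0,0,0,0,0,0,1],[0,0,0,0,0,0,1],[0,0,0,0,0,0,1]]'
python3 -c "
from h import *
o=ctrl.get_obs();print(o['force'].round(2),o['wrist_torque'].round(3),np.rad2deg(o['joint_pos'][0]-o['joint_pos'][5]))"
```

```text
t: 10.8
ee_pos: [485.8, -288.0, 295.3]
tool_rot: [-0.311, 0.635, 0.311, 0.635]
force: [-0.6, 0.8, -1.4]
gripper_width: 27.6
t: 11.7
ee_pos: [485.7, -288.4, 295.8]
tool_rot: [-0.135, 0.694, 0.135, 0.694]
force: [-0.4, 0.1, -0.4]
gripper_width: 85.2
t: 12.4
ee_pos: [485.7, -288.4, 295.8]
tool_rot: [-0.136, 0.694, 0.136, 0.694]
force: [0.8, 0.5, 2.2]
gripper_width: 25.6
[0.84 0.46 2.2 ] [ 0.131 -0.151  0.019] 22.12527099854244
```

```bash
rm -f m.pkl; python3 -m pendant '[[0,0,0,0,0,0.02,1],[0,0,0,0,0,0.06,1],[0,0,0,0,0,0.1,1],[0,0,0.05,0,0.03,0.11,1],[0,0,0.12,0,0.07,0.11,1],[0,0,0.2,-0.002,0.12,0.11,1],[0,0,0.28,-0.004,0.165,0.11,1],[0,0,0.34,-0.0055,0.21,0.11,1],[0,0,0.4,-0.0055,0.255,0.11,1],[0,0,0.426,-0.0055,0.30,0.11,1]]'
python3 -m pendant '[[0,0,0,0,0.02,-0.02,1],[0,0,0,0,0.038,-0.04,1],[0,0,0,0,0.038,-0.055,1],[0,0,0,0,0.038,-0.058,1],[0,0,0,0,0.038,-0.058,1]]'
sed -i 's/285/287.8/g' meas.py; python3 meas.py
cat > look.py <<'E'
from h import *
import sys
o=ctrl.get_obs(); p=avg("scene",4); bs,es,g=brass(p,(480,50,30.5)); tip=o["ee_pos"]-[0,0,287.8]
print('brass',bs,es,slot(p,bs,R=8),'tip px',proj(p,tip)); u,v=240,200
im=p["f"][v-15:v+15,u-20:u+20].astype(np.uint8); cv2.imwrite(sys.argv[1],cv2.resize(im,(800,600),interpolation=cv2.INTER_CUBIC)[...,::-1])
E
python3 look.py pics/hover.png
```

```text
t: 13.4
ee_pos: [479.6, 13.4, 405.6]
tool_rot: [-0.28, 0.649, 0.28, 0.649]
force: [0.6, -0.3, 0.1]
gripper_width: 25.0
t: 13.9
ee_pos: [480.2, 49.5, 347.6]
tool_rot: [-0.279, 0.65, 0.279, 0.649]
force: [-0.4, -0.1, -0.8]
gripper_width: 25.1
blade=yaw+ 24 [(np.float64(7.46), np.float64(1.5), np.float64(1.0))]
blade=yaw+ 18 [(np.float64(7.58), np.float64(1.0), np.float64(1.0))]
blade=yaw+ 30 [(np.float64(7.76), np.float64(1.25), np.float64(1.0))]
blade=yaw+ 12 [(np.float64(7.88), np.float64(1.0), np.float64(1.0))]
blade=yaw+ 6 [(np.float64(8.22), np.float64(1.25), np.float64(1.0))]
blade=yaw+ 36 [(np.float64(8.44), np.float64(1.0), np.float64(1.0))]
blade=yaw+ 0 [(np.float64(8.87), np.float64(1.5), np.float64(1.0))]
46.5 [480.2  49.5  59.8]
............###..........
............###..........
...#........####..#......
....##.....####..........
..##########.##..........
...####.##...##..........
...####.#....##..........
...##........##..........
...##..#......#..........
..............#..........
.........................
.........................
.........................
.........................
.........................
.........................
..........#.##..###......
brass [244.67538452 205.82619095] (9.402426719665527, 10.355781555175781) (array([478.97345241,  44.64948463,  30.5       ]), [(np.float32(-28.68254), np.float64(76.0), np.float64(-0.5)), (np.float32(-28.630707), np.float64(75.0), np.float64(-0.5)), (np.float32(-28.62857), np.float64(77.0), np.float64(-0.5)), (np.float32(-28.605377), np.float64(74.0), np.float64(-0.5))]) tip px [243.80966561 196.32863513]
```

View pics/hover.png

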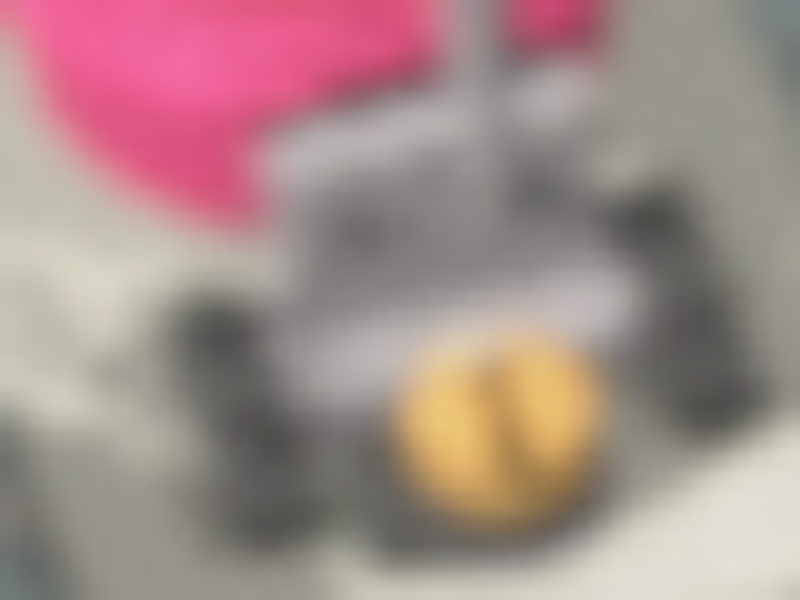

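```bash
python3 -m pendant '[[0,0,0,0,0,-0.012,1],[0,0,0,0,0,-0.02,1],[0,0,0,0,0,-0.0255,1],[0,0,0,0,0,-0.0255,1]]'
python3 look.py pics/near.png; python3 -c "
from h import *
p=capture('scene');o=ctrl.get_obs();print(o['force'].round(2),o['wrist_torque'].round(3))
for z in(59.8,34,30.5): print(z,proj(p,(480.2,49.5,z)))
v,u=199,245; print(p['depth'][v-12:v+12,u-8:u+9].astype(int))"
```

```text
t: 14.65
ee_pos: [480.0, 49.7, 321.0]
tool_rot: [-0.279, 0.65, 0.28, 0.649]
force: [0.2, -0.8, -0.9]
gripper_width: 25.2
brass [244.62573814 205.92771816] (9.161943435668945, 10.37423324584961) (array([478.70313474,  44.38260811,  30.5       ]), [(np.float32(-28.002533), np.float64(76.0), np.float64(-0.5)), (np.float32(-27.988876), np.float64(75.0), np.float64(-0.5)), (np.float32(-27.976822), np.float64(74.0), np.float64(-0.5)), (np.float32(-27.962708), np.float64(77.0), np.float64(-0.5))]) tip px [244.15478592 203.72546537]
[-0.27 -0.19 -0.81] [-0.061  0.049 -0.001]
59.8 [243.75863383 196.54895967]
34 [244.23065723 203.53901567]
30.5 [244.29364281 204.47175064]
[[1288 1292 1293 1295 1299 1300 1235 1231 1239 1291 1292 1292 1327 1334
  1355 1356 1356]
 [1294 1294 1301 1297 1291 1290 1235 1238 1239 1290 1290 1291 1289 1350
  1350 1347 1354]
 [1287 1288 1287 1289 1292 1292 1238 1239 1244 1292 1289 1291 1286 1346
  1343 1347 1347]
 [1285 1286 1281 1284 1283 1286 1243 1236 1247 1287 1285 1289 1287 1346
  1346 1349 1346]
 [1289 1280 1281 1280 1283 1285 1245 1244 1246 1285 1290 1288 1297 13
[... 1031 characters left out ...]
8 1299 1287 1284 1293 1275 1287 1286 1284 1289 1302
  1313 1311 1306]
 [1299 1294 1297 1298 1284 1285 1285 1284 1277 1289 1283 1282 1285 1308
  1311 1308 1310]
 [1300 1294 1295 1298 1280 1281 1285 1280 1287 1284 1285 1283 1280 1304
  1309 1306 1311]
 [1301 1301 1288 1288 1281 1283 1279 1280 1283 1285 1280 1279 1279 1287
  1306 1307 1305]
 [1305 1288 1288 1290 1284 1275 1275 1273 1278 1283 1281 1276 1278 1287
  1305 1301 1304]
 [1300 1291 1286 1283 1284 1281 1275 1283 1277 1280 1275 1277 1280 1286
  1298 1304 1299]
 [1294 1280 1285 1285 1286 1285 1281 1277 1284 1275 1281 1281 1282 1289
  1295 1301 1299]
 [1295 1283 1281 1284 1283 1281 1281 1282 1276 1280 1285 1282 1283 1292
  1295 1299 1294]]
```

View pics/near.png

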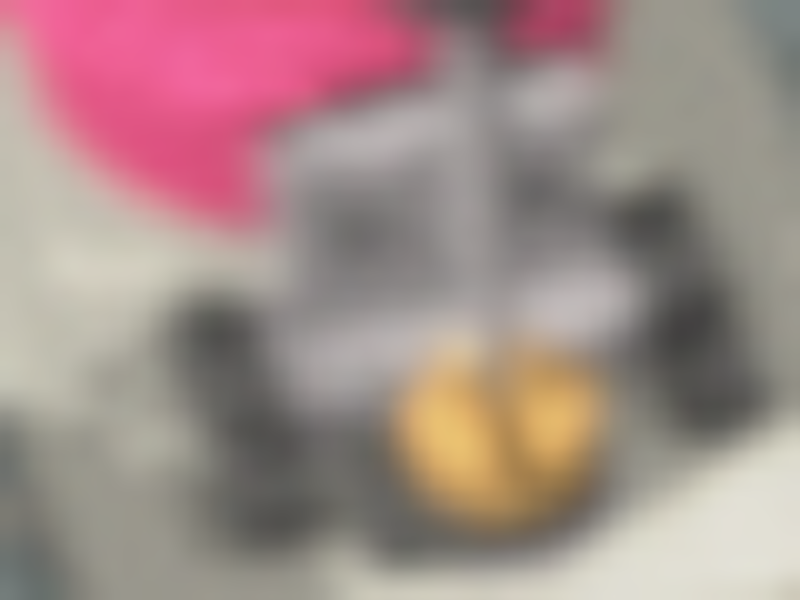

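```bash
cat > st.py <<'E'
from h import *
o=ctrl.get_obs();print('z',o['ee_pos'].round(2),'F',o['force'].round(2),'M',o['wrist_torque'].round(3),'yaw',round(np.rad2deg(o['joint_pos'][0]-o['joint_pos'][5]),2),'t',o['t'],'w',round(float(o['gripper_width']),1))
E
python3 -m pendant '[[0,0,0,-0.0004,-0.0015,0,1],[0,0,0,-0.0004,-0.0015,-0.001,1],[0,0,0,-0.0004,-0.0015,-0.002,1],[0,0,0,-0.0004,-0.0015,-0.003,1],[0,0,0,-0.0004,-0.0015,-0.003,1]]'; python3 st.py
python3 -m pendant '[[0,0,0,0,0,-0.0005,1],[0,0,0,0,0,-0.001,1],[0,0,0,0,0,-0.001,1]]'; python3 st.py
python3 -m pendant '[[0,0,0,0,0,-0.0005,1],[0,0,0,0,0,-0.001,1],[0,0,0,0,0,-0.001,1]]'; python3 st.py
```

```text
t: 15.4
ee_pos: [479.7, 48.1, 319.0]
tool_rot: [-0.279, 0.65, 0.279, 0.65]
force: [0.3, 0.3, -0.9]
gripper_width: 25.6
z [479.72  48.13 319.01] F [ 0.27  0.27 -0.91] M [-0.043 -0.004  0.006] yaw 46.52 t 15.4 w 25.6
t: 15.7
ee_pos: [479.7, 48.2, 318.1]
tool_rot: [-0.279, 0.65, 0.279, 0.65]
force: [-0.0, -0.6, -2.3]
gripper_width: 24.8
z [479.74  48.15 318.13] F [-0.03 -0.65 -2.32] M [-0.009  0.005 -0.024] yaw 46.52 t 15.7 w 24.8
t: 16.0
ee_pos: [479.7, 48.1, 317.1]
tool_rot: [-0.279, 0.65, 0.279, 0.65]
force: [0.0, 0.1, -1.0]
gripper_width: 25.6
z [479.74  48.14 317.1 ] F [ 0.02  0.09 -0.98] M [-0.015  0.013  0.025] yaw 46.52 t 16.0 w 25.6
```

```bash
python3 -m pendant '[[0,0,0,0,0,-0.0005,1],[0,0,0,0,0,-0.001,1],[0,0,0,0,0,-0.0015,1],[0,0,0,0,0,-0.0015,1]]'; python3 st.py
python3 -m pendant '[[0,0,0,0,0,-0.0005,1],[0,0,0,0,0,-0.001,1],[0,0,0,0,0,-0.001,1]]'; python3 st.py
python3 -m pendant '[[0,0,0,0,0,-0.0005,1],[0,0,0,0,0,-0.001,1],[0,0,0,0,0,-0.001,1]]'; python3 st.py
```

```text
t: 16.4
ee_pos: [479.8, 48.1, 315.6]
tool_rot: [-0.279, 0.65, 0.279, 0.65]
force: [-0.1, -0.9, -0.2]
gripper_width: 25.1
z [479.76  48.14 315.62] F [-0.05 -0.86 -0.2 ] M [ 0.002 -0.071 -0.021] yaw 46.52 t 16.4 w 25.1
t: 16.7
ee_pos: [479.7, 48.1, 314.6]
tool_rot: [-0.279, 0.65, 0.279, 0.65]
force: [0.5, 0.5, -1.4]
gripper_width: 25.1
z [479.75  48.14 314.63] F [ 0.53  0.52 -1.37] M [-0.04  -0.079 -0.042] yaw 46.52 t 16.7 w 25.1
t: 17.0
ee_pos: [479.7, 48.1, 313.6]
tool_rot: [-0.279, 0.65, 0.279, 0.65]
force: [0.1, 0.9, -0.6]
gripper_width: 25.6
z [479.74  48.14 313.62] F [ 0.08  0.89 -0.59] M [ 0.016 -0.107 -0.009] yaw 46.52 t 17.0 w 25.6
```

```bash
for i in 1 2; do python3 -m pendant '[[0,0,0,0,0,-0.0003,1],[0,0,0,0,0,-0.0006,1],[0,0,0,0,0,-0.0006,1]]' >/dev/null; python3 st.py; done
```

```text
z [479.79  48.15 313.22] F [-0.2   0.56  0.96] M [ 0.02  -0.007 -0.03 ] yaw 46.53 t 17.3 w 25.1
z [479.85  48.12 312.99] F [ 0.16 -1.16  6.48] M [-0.133  0.341 -0.007] yaw 46.52 t 17.6 w 25.1
```

```bash
cat > st2.py <<'E'
from h import *
a=[ctrl.get_obs()]
for _ in range(3): capture("scene"); a.append(ctrl.get_obs())
F=np.array([o['force'] for o in a]);M=np.array([o['wrist_torque'] for o in a]);o=a[-1]
print('F',F.mean(0).round(1),'Mz',M[:,2].round(3),round(M[:,2].mean(),3),'z',o['ee_pos'].round(1),'yaw',round(np.rad2deg(o['joint_pos'][0]-o['joint_pos'][5]),1),'t',round(o['t'],2))
E
for i in 1 2 3; do python3 -m pendant '[[0,0,-0.03,0,0,0,1],[0,0,-0.06,0,0,0,1]]' >/dev/null; python3 st.py; done; python3 st2.py
```

```text
z [479.87  48.12 313.03] F [ 0.13 -0.53  6.07] M [-0.183  0.199  0.034] yaw 43.02 t 17.8 w 25.5
z [479.87  48.12 313.  ] F [-0.51 -0.37  5.7 ] M [-0.211  0.169  0.042] yaw 39.58 t 18.0 w 25.5
z [479.87  48.13 313.01] F [-0.12 -0.16  5.65] M [-0.14   0.243  0.158] yaw 36.15 t 18.2 w 25.2
F [-0.4  0.   6.3] Mz [0.158 0.144 0.119 0.114] 0.134 z [479.9  48.1 313. ] yaw 36.2 t 18.35
```

```bash
for i in 1 2 3 4 5 6; do python3 -m pendant '[[0,0,-0.03,0,0,0,1]]' >/dev/null; python3 st.py; done; python3 st2.py
```

```text
z [479.86  48.15 313.01] F [-2.08 -0.22  5.92] M [-0.122  0.263  0.123] yaw 34.49 t 18.45 w 25.6
z [479.86  48.13 312.99] F [-1.43 -1.17  5.21] M [-0.189  0.312  0.12 ] yaw 32.72 t 18.55 w 25.0
z [479.85  48.13 312.99] F [-0.96 -0.61  5.77] M [-0.128  0.33   0.102] yaw 30.99 t 18.65 w 25.1
z [479.85  48.14 312.98] F [-1.19 -0.79  6.68] M [-0.158  0.321  0.108] yaw 29.27 t 18.75 w 25.0
z [479.86  48.13 312.99] F [-0.55 -0.59  6.24] M [-0.15   0.31   0.165] yaw 27.55 t 18.85 w 25.5
z [479.85  48.14 313.01] F [-1.14 -0.95  5.93] M [-0.233  0.304  0.126] yaw 25.84 t 18.95 w 24.9
F [-0.8 -0.8  6. ] Mz [0.126 0.086 0.103 0.106] 0.105 z [479.9  48.1 313. ] yaw 25.9 t 19.1
```

```bash
for i in 1 2 3 4 5 6 7 8; do python3 -m pendant '[[0,0,-0.02,0,0,0,1]]' >/dev/null; python3 st.py; done; python3 st2.py
```

```text
z [479.85  48.12 312.99] F [-1.04 -1.64  6.23] M [-0.196  0.288  0.152] yaw 24.75 t 19.2 w 25.6
z [479.85  48.12 313.02] F [-1.35 -0.8   6.45] M [-0.156  0.282  0.171] yaw 23.57 t 19.3 w 25.2
z [479.84  48.13 313.  ] F [-1.06  0.21  6.39] M [-0.22   0.321  0.161] yaw 22.42 t 19.4 w 25.3
z [479.84  48.13 313.  ] F [-0.36 -0.53  6.28] M [-0.178  0.252  0.135] yaw 21.27 t 19.5 w 25.3
z [479.84  48.14 313.01] F [-1.41 -0.66  6.6 ] M [-0.189  0.282  0.123] yaw 20.13 t 19.6 w 25.4
z [479.84  48.13 313.01] F [-1.83 -1.08  6.45] M [-0.237  0.328  0.16 ] yaw 18.98 t 19.7 w 25.2
z [479.83  48.13 312.99] F [-0.89 -1.26  6.58] M [-0.117  0.37   0.11 ] yaw 17.84 t 19.8 w 25.2
z [479.84  48.13 313.  ] F [-1.08 -0.17  6.13] M [-0.113  0.333  0.196] yaw 16.69 t 19.9 w 25.3
F [-1.  -0.7  6.5] Mz [0.196 0.162 0.162 0.114] 0.158 z [479.8  48.1 313. ] yaw 16.7 t 20.05
```

```bash
for i in 1 2 3 4 5 6 7 8; do python3 -m pendant '[[0,0,-0.02,0,0,0,1]]' >/dev/null; python3 st.py; done; python3 st2.py
```

```text
z [479.83  48.13 312.97] F [-1.28 -1.54  6.56] M [-0.194  0.362  0.169] yaw 15.58 t 20.15 w 25.2
z [479.83  48.14 313.01] F [-0.97 -0.85  6.77] M [-0.187  0.327  0.12 ] yaw 14.4 t 20.25 w 25.3
z [479.84  48.15 313.01] F [-0.54 -0.57  6.99] M [-0.169  0.368  0.141] yaw 13.26 t 20.35 w 25.1
z [479.83  48.14 312.99] F [-1.06 -0.2   6.95] M [-0.221  0.353  0.133] yaw 12.11 t 20.45 w 25.1
z [479.84  48.15 312.99] F [-1.62 -1.46  6.55] M [-0.165  0.378  0.175] yaw 10.96 t 20.55 w 25.1
z [479.83  48.14 313.  ] F [-1.87 -1.35  6.51] M [-0.123  0.354  0.155] yaw 9.82 t 20.65 w 25.4
z [479.83  48.12 312.98] F [-1.94 -0.3   6.54] M [-0.199  0.373  0.102] yaw 8.67 t 20.75 w 25.3
z [479.83  48.13 312.99] F [-1.29 -0.57  6.43] M [-0.12   0.348  0.096] yaw 7.52 t 20.85 w 25.4
F [-0.8 -0.7  6.5] Mz [0.096 0.13  0.122 0.142] 0.123 z [479.8  48.1 313. ] yaw 7.6 t 21.0
```

```bash
for i in 1 2 3 4 5 6; do python3 -m pendant '[[0,0,-0.02,0,0,0,1]]' >/dev/null; python3 st.py|cut -c28-100; done; python3 st2.py
```

```text
[-1.09 -0.72  6.61] M [-0.126  0.363  0.127] yaw 6.42 t 21.1 w 25.5
[-1.11 -0.8   5.73] M [-0.138  0.404  0.162] yaw 5.23 t 21.2 w 25.1
[-1.72  0.07  6.4 ] M [-0.158  0.338  0.156] yaw 4.09 t 21.3 w 25.1
[-1.54 -0.41  5.97] M [-0.118  0.417  0.184] yaw 2.94 t 21.4 w 25.3
[-1.89 -0.37  6.92] M [-0.155  0.38   0.155] yaw 1.8 t 21.5 w 25.0
[-0.86 -0.29  6.28] M [-0.077  0.461  0.125] yaw 0.65 t 21.6 w 25.3
F [-1.1 -0.6  6.4] Mz [0.125 0.102 0.081 0.156] 0.116 z [479.8  48.1 313. ] yaw 0.7 t 21.75
```

```bash
for i in 1 2 3 4 ; do python3 -m pendant '[[0,0,-0.02,0,0,0,1]]' >/dev/null; python3 st.py|cut -c28-100; done; python3 st2.py
```

```text
[-1.63 -1.05  6.14] M [-0.111  0.379  0.202] yaw -0.45 t 21.85 w 25.0
[-0.81 -0.72  6.6 ] M [-0.146  0.374  0.157] yaw -1.64 t 21.95 w 25.5
[-1.48 -0.43  6.09] M [-0.141  0.384  0.153] yaw -2.79 t 22.05 w 25.1
[-1.69 -0.54  6.06] M [-0.113  0.397  0.109] yaw -3.93 t 22.15 w 25.4
F [-1.7 -0.1  6.4] Mz [0.109 0.086 0.092 0.12 ] 0.102 z [479.8  48.1 313. ] yaw -3.9 t 22.3
```

```bash
for i in 1 2 3 4 ; do python3 -m pendant '[[0,0,-0.02,0,0,0,1]]' >/dev/null; python3 st.py|cut -c28-100; done; python3 st2.py
```

```text
[-1.34  0.3   7.32] M [-0.11   0.445  0.189] yaw -5.04 t 22.4 w 25.4
[-1.73 -1.03  6.73] M [-0.083  0.39   0.148] yaw -6.22 t 22.5 w 25.1
[-2.08 -0.12  7.28] M [-0.16   0.419  0.154] yaw -7.37 t 22.6 w 25.6
[-1.04  0.16  7.32] M [-0.111  0.432  0.11 ] yaw -8.52 t 22.7 w 25.0
F [-1.3 -0.3  6.7] Mz [0.11  0.114 0.113 0.123] 0.115 z [479.8  48.1 313. ] yaw -8.5 t 22.85
```

```bash
for i in 1 2 3 4 ; do python3 -m pendant '[[0,0,-0.02,0,0,0,1]]' >/dev/null; python3 st.py|cut -c28-100; done; python3 st2.py
```

```text
[-1.74 -0.3   7.14] M [-0.088  0.469  0.132] yaw -9.62 t 22.95 w 25.2
[-1.64  0.19  7.48] M [-0.09   0.407  0.199] yaw -10.81 t 23.05 w 25.3
[-2.02 -0.06  6.91] M [-0.056  0.422  0.174] yaw -11.96 t 23.15 w 25.3
[-0.69 -0.3   6.22] M [-0.131  0.427  0.154] yaw -13.1 t 23.25 w 24.7
F [-1.1 -0.6  6.6] Mz [0.154 0.108 0.119 0.148] 0.132 z [479.8  48.2 313. ] yaw -13.1 t 23.4
```

```bash
for i in 1 2 3 ; do python3 -m pendant '[[0,0,-0.02,0,0,0,1]]' >/dev/null; python3 st.py|cut -c28-100; done; python3 st2.py
```

```text
[-1.07 -0.16  5.76] M [-0.02   0.416  0.241] yaw -14.21 t 23.5 w 25.1
[-1.44 -1.19  6.35] M [-0.026  0.493  0.19 ] yaw -15.39 t 23.6 w 25.1
[-1.31  0.22  6.85] M [-0.07   0.442  0.146] yaw -16.53 t 23.7 w 25.5
F [-1.5  0.1  7. ] Mz [0.146 0.175 0.151 0.178] 0.162 z [479.8  48.2 313. ] yaw -16.5 t 23.85
```

```bash
for i in 1 2 3 ; do python3 -m pendant '[[0,0,-0.015,0,0,0,1]]' >/dev/null; python3 st.py|cut -c28-100; done; python3 st2.py
```

```text
[-1.63 -0.62  6.8 ] M [0.002 0.511 0.247] yaw -17.35 t 23.95 w 25.2
[-1.47  0.13  6.89] M [-0.089  0.483  0.231] yaw -18.24 t 24.05 w 25.3
[-1.39  0.1   6.58] M [-0.071  0.486  0.173] yaw -19.1 t 24.15 w 25.3
F [-1.6 -0.   6.2] Mz [0.173 0.197 0.146 0.17 ] 0.171 z [479.8  48.2 313. ] yaw -19.1 t 24.3
```

```bash
sed 's/range(3)/range(16)/' st2.py > st3.py; python3 st3.py
```

```text
F [-1.6 -0.4  6.9] Mz [0.17  0.207 0.132 0.173 0.178 0.191 0.195 0.225 0.219 0.179 0.223 0.209
 0.174 0.121 0.187 0.235 0.168] 0.187 z [479.8  48.2 313. ] yaw -19.1 t 25.1
```

```bash
python3 -m pendant '[[0,0,0.03,0,0,0,1],[0,0,0.06,0,0,0,1],[0,0,0.09,0,0,0,1],[0,0,0.09,0,0,0.001,1]]' >/dev/null; python3 st2.py
python3 -m pendant '[[0,0,0,0,0,0.003,1],[0,0,0,0,0,0.008,1],[0,0,0,0,0,0.02,1],[0,0,0,0,0,0.05,1],[0,0,0,0,0,0.09,1],[0,0,0,0,0,0.093,1]]'; python3 st2.py
python3 look.py pics/after.png; python3 -c "
from h import *
p=capture('scene')
for l in('sample_tub','screw_slot','jaw'):
  for r in finder.mark_of(p,l)[:1]: print(l,r['xy'],r['confidence'])"
```

```text
F [ 0.9 -0.8 -1.7] Mz [0.027 0.025 0.074 0.011] 0.034 z [479.7  48.1 313.4] yaw -14.0 t 25.65
t: 26.25
ee_pos: [479.9, 48.2, 412.0]
tool_rot: [0.086, 0.699, -0.085, 0.705]
force: [1.2, -0.4, -1.2]
gripper_width: 25.2
F [-0.  -0.1 -1.4] Mz [ 0.003  0.01  -0.012 -0.017] -0.004 z [479.5  48.2 406.5] yaw -13.9 t 26.4
brass [244.67380428 205.81501484] (9.443129539489746, 10.335536003112793) (array([478.98713055,  44.68748457,  30.5       ]), [(np.float32(-14.8129425), np.float64(25.0), np.float64(2.0)), (np.float32(-14.80365), np.float64(27.0), np.float64(2.0)), (np.float32(-14.798172), np.float64(26.0), np.float64(2.0)), (np.float32(-14.77626), np.float64(24.000000000000004), np.float64(2.0))]) tip px [242.61507816 180.21367602]
sample_tub [235.0, 187.9] 0.78
screw_slot [234.2, 188.4] 0.26
jaw [235.5, 184.7] 0.59
```

View pics/after.png

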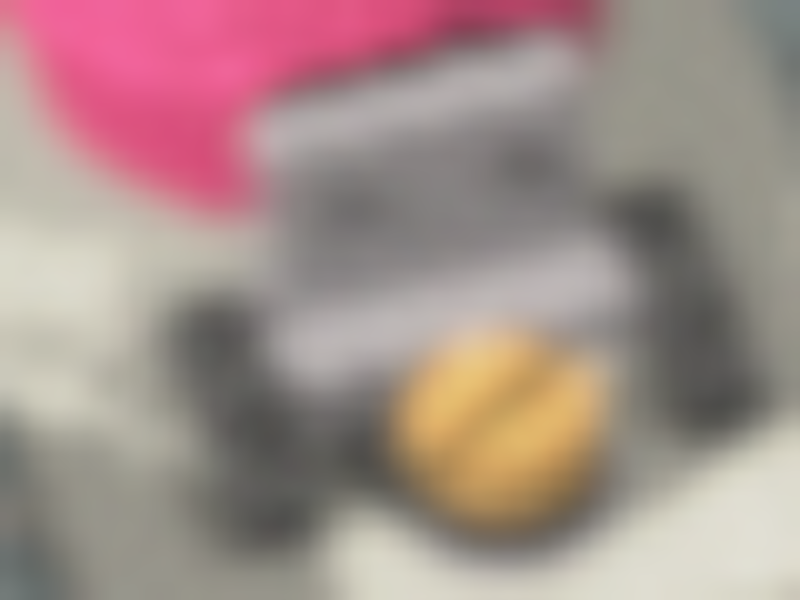

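```bash
python3 -m pendant '[[0,0,0,0,-0.02,0.01,1],[0,0,0,0,-0.06,0.02,1],[0,0,0,0,-0.11,0.02,1],[0,0,0,0.003,-0.16,0.02,1],[0,0,0,0.0059,-0.21,0.02,1],[0,0,0,0.0059,-0.26,0.02,1],[0,0,0,0.0059,-0.3,0.02,1],[0,0,0,0.0059,-0.33,0.02,1],[0,0,0,0.0059,-0.3365,0.02,1],[0,0,0,0.0059,-0.3365,0.02,1]]'
python3 -m pendant '[[0,0,0,0,0,-0.01,1],[0,0,0,0,0,-0.025,1],[0,0,0,0,0,-0.04,1],[0,0,0,0,0,-0.05,1],[0,0,0,0,0,-0.065,1]]'; python3 st.py
```

```text
t: 27.8
ee_pos: [485.5, -289.0, 425.9]
tool_rot: [0.086, 0.702, -0.086, 0.702]
force: [-0.6, 0.3, -1.7]
gripper_width: 25.2
t: 28.3
ee_pos: [485.9, -287.4, 361.2]
tool_rot: [0.085, 0.702, -0.085, 0.702]
force: [-0.4, 0.7, -0.9]
gripper_width: 25.3
z [ 485.89 -287.38  361.21] F [-0.42  0.74 -0.9 ] M [ 0.023 -0.017  0.049] yaw -13.85 t 28.3 w 25.3
```

Tip is below the block top (z≈73) with no side force: it is in the hole.

```bash
python3 -m pendant '[[0,0,0,0,0,-0.015,1],[0,0,0,0,0,-0.035,1],[0,0,0,0,0,-0.052,1],[0,0,0,0,0,-0.061,1],[0,0,0,0,0,-0.0653,1],[0,0,0,0,0,-0.0653,1]]'; python3 st.py
```

```text
t: 28.9
ee_pos: [485.8, -288.1, 296.6]
tool_rot: [0.085, 0.702, -0.086, 0.702]
force: [-0.4, -0.4, -0.7]
gripper_width: 25.3
z [ 485.84 -288.1   296.58] F [-0.4  -0.39 -0.71] M [-0.021  0.058 -0.017] yaw -13.9 t 28.9 w 25.3
```

```bash
python3 -m pendant '[[0,0,0,0,0,-0.0005,1],[0,0,0,0,0,-0.0008,1],[0,0,0,0,0,-0.0008,0.8],[0,0,0,0,0,-0.0008,0.5],[0,0,0,0,0,-0.0008,0],[0,0,0,0,0,-0.0008,0],[0,0,0,0,0,-0.0008,0]]'; python3 st.py
python3 -m pendant '[[0,0,0,0,0,0.03,0],[0,0,0,0,0,0.08,0],[0,0,0,0,0,0.12,0],[0,0,0,-0.03,-0.05,0.14,0],[0,0,0,-0.06,-0.1,0.14,0],[0,0,0,-0.09,-0.14,0.14,0],[0,0,0,-0.12,-0.18,0.14,0],[0,0,0,-0.12,-0.18,0.14,0]]'
python3 - <<'E'
from h import *
T=capture("top");S=capture("scene")
for p in(T,S):
    P=cloud(p); m=(abs(P[...,0]-485)<30)&(abs(P[...,1]+288)<30)&(P[...,2]>160)&(P[...,2]<185); print(m.sum(),np.median(P[m],0) if m.any() else None)
for n,p in(("T",T),("S",S)):
    bt=brass(dict(p,f=p["frame"].astype(float)),(480,50,30.5)); print(n,bt[0],slot(dict(p,f=p["frame"].astype(float)),bt[0],R=9)[1][:2])
def crop(p,X,w):
    u,v=proj(p,X).astype(int); h=w*3//4
    return cv2.resize(p["frame"][v-h//2:v+h//2,u-w//2:u+w//2],(400,300),interpolation=cv2.INTER_CUBIC)
a=np.vstack([np.hstack([crop(T,(485,-290,120),70),crop(S,(470,-310,100),100)]),np.hstack([crop(T,(488,100,30),80),crop(S,(488,100,30),80)])])
cv2.imwrite("pics/final.png",a[...,::-1])
E
```

```text
t: 29.6
ee_pos: [485.6, -288.4, 295.4]
tool_rot: [0.086, 0.702, -0.086, 0.702]
force: [-0.3, -0.3, 0.6]
gripper_width: 81.2
z [ 485.64 -288.37  295.4 ] F [-0.3  -0.32  0.64] M [0.009 0.01  0.046] yaw -13.92 t 29.6 w 81.2
t: 30.4
ee_pos: [362.9, -471.1, 435.2]
tool_rot: [0.087, 0.702, -0.087, 0.702]
force: [-0.2, 0.1, -0.4]
gripper_width: 85.3
130 [ 484.55410553 -283.89197417  172.88716608]
0 None
T [241.19889736 235.49682236] [(np.float32(-35.2126), np.float64(26.0), np.float64(-0.5)), (np.float32(-35.21012), np.float64(25.0), np.float64(-0.5))]Traceback (most recent call last):
  File "<stdin>", line 6, in <module>
  File "h.py", line 27, in brass
    hull=cv2.convexHull(np.argwhere(wt>.5)[:,::-1].astype(np.int32)); (ec,es,ea)=cv2.fitEllipse(hull)
                                                                                 ~~~~~~~~~~~~~~^^^^^^
cv2.error: OpenCV(4.12.0) /io/opencv/modules/imgproc/src/shapedescr.cpp:361: error: (-201:Incorrect size of input array) There should be at least 5 points to fit the ellipse in function 'fitEllipseNoDirect'
```

Run:
```python
from h import *
T=capture("top")
def crop(p,X,w):
    u,v=proj(p,X).astype(int); h=w*3//4
    return cv2.resize(p["frame"][v-h//2:v+h//2,u-w//2:u+w//2],(400,300),interpolation=cv2.INTER_CUBIC)
cv2.imwrite("pics/final.png",np.hstack([crop(T,(485,-290,120),70),crop(T,(488,100,30),80)])[...,::-1])
```

```text
(no output)
```

View pics/final.png

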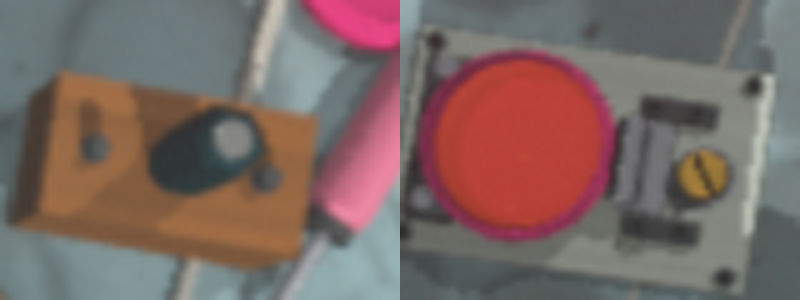

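The driver stands upright in its hole (left crop, about 235,140). The tub is against the two pins on the left, the jaw face (about 625,160) is against it, and the slot has turned about 51°.

```bash
python3 -c "
from rig import ctrl
print(ctrl.close_job())"
```

```text
the job is handed in; nothing more can be done
None
```

The nest is set: the screw is turned clockwise until the jaw holds the tub against both pins. The driver is back in its hole and the job was handed in at about 30 s.

- **Grasp:** My first grip was on the handle's corners. I put the driver back in the block and took it again on the flats, which gave a 25–26 mm opening.
- **Seating:** The blade reached the slot's floor at the expected depth. It stayed there through the turn with about 6–7 N of downward force.
- **Turning:** The drag read about 0.12 N m while the jaw was still free. I stopped when the average held torque was about 0.187 N m. That is roughly 0.06 N m over the drag, or 12 N of grip. Single readings scattered by about 0.03 N m, so allow ±2–3 N.
- **Angle:** The slot turned about 51° by camera. The wrist turned about 56° after engaging; the gap is probably play and twist.
- **Last checks:** The top view shows the driver upright in its hole, the tub against the pins and the jaw on the tub. In the cropped views nothing else had moved. I took no second look at the brush or tub_02.
- **Failed check:** The arm blocked the scene camera at the end, so the final check is from the top camera only.

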